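# Lock the carving board onto its base with the tapered pin

### The arm

A 6-joint arm with a two-finger parallel gripper is mounted at the origin on a cart in front of the work surface, level with it; the furniture and walls round the work are solid. World frame = base frame: x ahead of the robot, y to its left, z up, the work surface at z = 0. Lengths are in m, angles in rad, forces in N, time in s.
With the tool pointing down it reaches from about 0.225 to 0.725 m from the base axis. Payload 3.1 kg.
Tool frame: the origin (TCP) lies at the very end of the fingers, on their centre line; the grasp point (between the pads) lies 19 mm behind it; z points along the fingers, x is the direction in which the jaws open and shut, and the axes are right-handed (so a half turn about z gives the same grasp; the last joint's range is limited). The gripper opens to 85 mm and grips with 20 to 120 N. Pads are 22 mm wide; open, the fingers measure 114 mm over their backs; the gripper's body (76 mm by 85 mm) begins 54 mm behind the grasp point. The pads swing forward as they close: fully open they stand 13 mm farther back than shut.
Start: joints at [-1.424, 0.048, 0.099, 1.622, 0, 1.443], TCP at [0.142, -0.505, 0.231] pointing down, gripper open.
Joint ranges: [-2.91, 2.91], [-0.99, 1.94], [-1.21, 1.42], [-2.12, 2.29], [-1.49, 1.47], [-3.14, 3.14]. Speed limits (rad/s): [2.79, 2.79, 3.14, 3.14, 3.14, 3.14].

### API

Orientations are given as a unit quaternion [w, x, y, z].
In Python, from plant import env gives the robot as it stands.
- The arm moves only by the tool jog_arm, never from a script. Its argument "deltas" is text: rows parted by semicolons, each of 7 numbers parted by spaces: the shift along the tool's x, y, z in m, then the turn, a rotation vector about the tool's x, y, z in degrees, then the finger opening in m, from 0 to 0.0854. In form: x y z wx wy wz claw; .... A call has exactly 10 rows; each row is the pose to reach, as a shift and turn from the pose commanded when the call began, along the tool's axes at that moment; what a row does not reach only later rows make up. A row lasts 1/12 s, in which the tool goes at most 41.7 mm and 7.16 degrees, less where a joint would pass 70% of its speed; a pose out of reach is approached as far as the arm can. A call with a gripper value outside its range is refused whole. The fingers move at their own pace and stop on an object; "squeeze" is the grip in N (left out, the last holds). Time passes only in rows, so rows that repeat a pose let the fingers close, or fill a call up. It gives the time, the measured TCP pose, the force and the opening at its end, in the units of the state.
- env.get_obs(): the state, without advancing time (a new reading comes with each control period).
- env.camera(name): name is "scene" or "top" or "wrist"; returns the picture (400x640x3 uint8, blue, green, red); there is no depth.
- env.get_calibration(name): a dict with "intrinsics" (3x3 intrinsics, pixels), "R" (3x3) and "t" (3): a world point X has camera coordinates R X + t. Camera axes: x right, y down, z forward; pixel columns grow to the right and rows downward; lengths in m; the calibration is good to about 2 mm. The wrist camera is an equidistant fisheye: a pixel r from the principal point sees the ray r / f radians off the axis. A picture is of the moment at which its call begins: read the wrist's pose just before it. get_calibration takes no time and is no camera call; for the wrist camera it gives the pose at the moment of the call.
- env.hand_in(): hands the job in, once; it reports no verdict.
The state is a dict: "clock": time; "q": joint angles; "joint_vel": joint speeds; "joint_efforts": joint torques, N m; "position": TCP position; "orientation": TCP orientation; "ft_force": force on the tool from outside, world axes, zero at the start; "ft_torque": the same for the moment, N m; "grip_width": opening from 0.0 (shut) to 1.0 (fully open).
Only numpy, scipy, OpenCV 4.12 (cv2) and the standard library are available. Lean on these libraries where they do the work, as an engineer would, in place of code of your own. Each camera call takes 0.05 s, during which the arm holds its last target.

### The job

Take the red-topped tapered steel pin out of its wooden block and drive it down through the hole in the carving board and the hidden hole in the base beneath, so that the taper pulls the two into line, until it is fully home with its flange flat on the board, and let go. Feel your way, for the hidden hole is off to one side: let the pin follow it instead of forcing it against the base (20 newtons at most there, 30 on the board), and do not disturb the salt shaker, the garlic bulb or the tin.

Things in the scene. Friction and masses are not known exactly. Their poses are not given: they have to be found in the camera images.
- pin: tapered locking pin, loose, 160 g; origin at the centre of its tip, z up along it. From the tip: steel cone, diameter 5 mm to 18 mm over 32 mm; parallel 18 mm up to 46 mm; flange of diameter 34 mm from 46 to 51 mm; red square knob 24 x 24 mm (sides along its x and y) from 52 to 88 mm. It starts upright in the pin block, flange resting on the block's top, up to 1 mm of play
- pin_tip (a point): centre of the pin's tip
- pin_shoulder (a point): centre of the underside of the pin's flange, 46 mm above the tip
- pin_knob (a point): point on the pin's axis inside the red knob at which to grip it, 28 mm above the flange's underside (14 mm below the knob's top); take it from above across two opposite flat sides
- holder: the pin block: fixed wooden block 64 x 64 x 52 mm with an upright bore 20 mm in diameter through its middle; origin at the centre of its underside
- base: the docking base: fixed dark wooden deck, 220 x 300 mm outside and 36 mm high with a 12 mm wide rim round it that stands 6 mm above the deck; origin at the centre of its underside, y along its long side
- dock (a point): point on the deck surface (z = 36 mm), 78 mm from the base's centre towards its -y end: axis of a fixed, unyielding eccentric steel bush, hidden by the board. The bush's upright bore (diameter 20 mm, 1.5 mm chamfer, 36 mm deep down to the worktop) is 6 mm off this axis, in a direction that differs each time and is measured nowhere: contact forces tell it
- board: the carving board: pale wood, 168 x 248 x 14 mm with a dark rectangular groove, lying loose on the deck inside the rim, 0.3 to 0.65 kg, free to slide about 14 mm each way; origin at the centre of its underside
- board_hole (a point): centre of the mouth of the board's through hole (20 mm in diameter, 1.5 mm chamfer) in its top face, which is 50 mm above the worktop; it starts up to 4 mm in each direction off the point above the dock
- salt: bystander: salt shaker, 44 mm wide, 90 mm tall; origin at the centre of its underside
- garlic: bystander: garlic bulb, about 56 mm; origin at its underside
- tin: bystander: low round tin, 86 mm wide, 40 mm tall; origin at the centre of its underside
Things that resemble listed ones, but are neither listed nor needed, are in the scene too. What is meant by the pin is not turquoise, and is the smaller of those in its own colour.

How it is judged:
On the way, in this order (a step that is already met when the one before it is completed fails the run):
1. the pin is drawn up out of its block (height (world z) of pin_tip above 0.055 m), for 0.1 s.
2. the pin's tip is down in the hole of the board (z of pin_tip in the frame of board_hole below -0.005 m and horizontal distance between pin_tip and board_hole below 0.012 m), for 0.1 s.
At the end, for the whole second after the job is handed in: Pin released, at rest and upright (0.08 rad) through board and base: flange within 2.5 mm of the board's top, axis within 3 mm of the board hole's centre and 10 mm of the dock point, tip more than 29 mm below the deck; board flat (0.03 rad) (z of pin_shoulder in the frame of board_hole below 0.0025 m and horizontal distance between pin_shoulder and board_hole below 0.003 m and z of pin_tip in the frame of dock below -0.029 m and horizontal distance between pin_shoulder and dock below 0.01 m and angle between pin's own z axis and vertical below 0.08 rad and angle between board's own z axis and vertical below 0.03 rad and contact force between the fingers and pin below 0.1 N and linear speed of pin below 0.01 m/s); the robot touches nothing.
It fails at once if the pin presses on the base or its bush with more than 20 N (contact force between pin and base above 20 N).
It fails at once if the pin presses on the board with more than 30 N (contact force between pin and board above 30 N).
It fails at once if the salt shaker is displaced by more than 20 mm (distance of salt from where it was at the start of the episode above 0.02 m).
It fails at once if the garlic bulb is displaced by more than 20 mm (distance of garlic from where it was at the start of the episode above 0.02 m).
It fails at once if the tin is displaced by more than 20 mm (distance of tin from where it was at the start of the episode above 0.02 m).
It also fails if it takes over 51 s, if anything falls off the work surface, if the arm or the gripper's body presses on something with over 40 N, if the wrist force passes 120 N, or if a joint passes its speed limit or range.

## Working session

There is one attempt and no reset: what is moved stays moved. The work goes in short steps, Python scripts to look and compute and a tool call to move; the robot and the scene stay as the last step left them, time stands still between calls to the robot, and variables do not carry over. Pictures are saved under pics/ and viewed, and the job is handed in when it is done.

Besides the shell and the picture viewer there is one more tool, called after "Emit:" in YAML: its name, and indented under it one key for each argument. jog_arm: Moves the arm, as the interface text tells. Its arguments: {"type":"object","properties":{"deltas":{"type":"string"},"squeeze":{"type":"number"}},"required":["deltas"]}

```bash
ls; mkdir -p pics
python3 - <<'E'
from plant import env
import cv2,json
o=env.get_obs();print(o)
for n in("scene","top","wrist"):
    c=env.get_calibration(n);print(n,c)
    cv2.imwrite(f"pics/{n}0.png",env.camera(n))
E
```

```text
pics
{'clock': 0.0, 'q': array([-1.42376971e+00,  4.87560182e-02,  9.75776125e-02,  1.62197801e+00,
       -6.72937564e-06,  1.44301106e+00]), 'joint_vel': array([-0.00050017, -0.00188255, -0.00096627, -0.00099029,  0.00251026,
       -0.00070958]), 'joint_efforts': array([ 7.89052065e-04, -3.38789678e+01,  3.20011497e+01,  2.05668015e-02,
       -6.36643267e-05,  1.89165121e-06]), 'position': array([ 0.14237052, -0.50469544,  0.23010427]), 'orientation': array([-0.00082395,  0.79729672, -0.6035864 , -0.00084476]), 'ft_force': array([-0.06585929,  0.51674013,  0.09982384]), 'ft_torque': array([-0.0128812 ,  0.04775852,  0.00250381]), 'grip_width': 0.994421009182787}
scene {'intrinsics': array([[412.20633657,   0.        , 316.63865583],
       [  0.        , 412.20633657, 202.13558723],
       [  0.        ,   0.        ,   1.        ]]), 'R': array([[ 0.74094864, -0.67125222, -0.02038574],
       [-0.38321022, -0.39768089, -0.83366651],
       [ 0.55149347,  0.62551608, -0.55189182]]), 't': array([-0.55705594,  0.1643098 ,  0.84063324])}
top {'intrinsics': array([[386.0928785 ,   0.        , 319.53633014],
       [  0.        , 386.0928785 , 196.61475486],
       [  0.        ,   0.        ,   1.        ]]), 'R': array([[-0.16239122, -0.98672163,  0.00308611],
       [-0.9671915 ,  0.1585562 , -0.1984957 ],
       [ 0.19537068, -0.03521882, -0.9800969 ]]), 't': array([-0.14489804,  0.56479815,  0.80910403])}
wrist {'intrinsics': array([[309.70691629,   0.        , 318.39808669],
       [  0.        , 309.70691629, 203.89017396],
       [  0.        ,   0.        ,   1.        ]]), 'R': array([[ 0.27172408, -0.9623734 , -0.00185942],
       [-0.92292092, -0.26113133,  0.28289116],
       [-0.27273248, -0.07515224, -0.95915021]]), 't': array([-0.52161186, -0.03726231,  0.37889515])}
```

View pics/scene0.png

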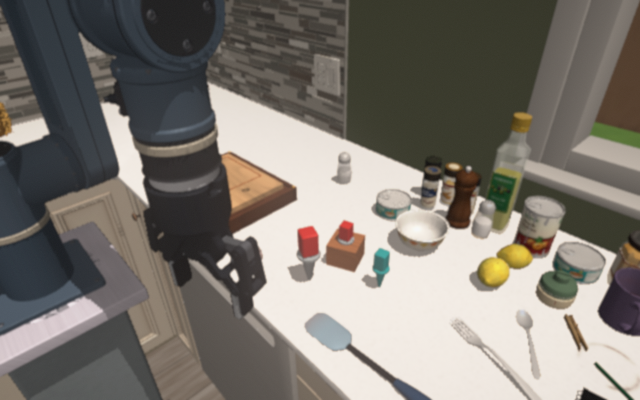

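View pics/top0.png

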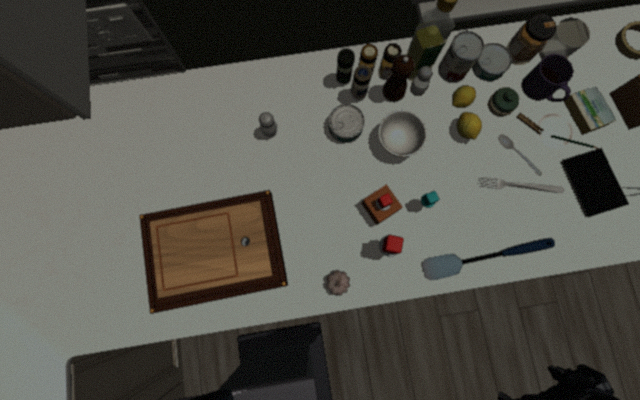

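View pics/wrist0.png

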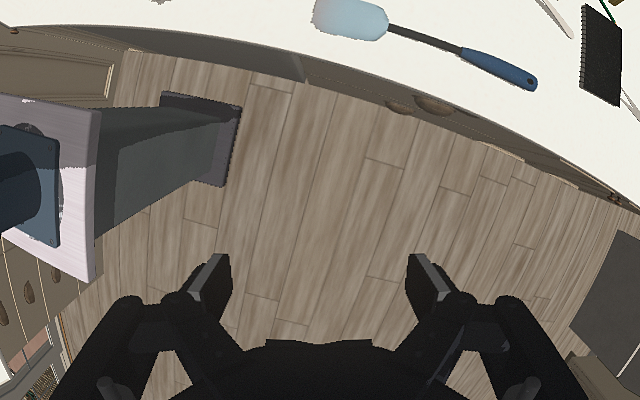

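Candidates for the pin (top picture): the red knob in the wooden block (384,202), the larger red pin standing free (394,244), and the turquoise pin (431,199). The smaller red one in the block fits the description, so I'll check it close up.

```bash
cat > h.py <<'E'
from plant import env
import cv2,numpy as np
def ray(n,u,v,cal=None):
    c=cal or env.get_calibration(n);K=c["intrinsics"];R=np.array(c["R"]);t=np.array(c["t"])
    x=(u-K[0,2])/K[0,0];y=(v-K[1,2])/K[1,1]
    if n=="wrist":
        r=np.hypot(x,y);d=np.array([0,0,1.]) if r<1e-9 else np.array([np.sin(r)*x/r,np.sin(r)*y/r,np.cos(r)])
    else: d=np.array([x,y,1.])
    return -R.T@t,R.T@d
def atz(n,u,v,z,cal=None):
    o,d=ray(n,u,v,cal);return o+d*(z-o[2])/d[2]
def proj(n,X,cal=None):
    c=cal or env.get_calibration(n);K=c["intrinsics"];p=np.array(c["R"])@np.array(X)+np.array(c["t"])
    if n=="wrist":
        r=np.hypot(p[0],p[1]);th=np.arctan2(r,p[2]);s=th/r if r>0 else 0
        return K[0,2]+K[0,0]*p[0]*s,K[1,2]+K[1,1]*p[1]*s
    return K[0,2]+K[0,0]*p[0]/p[2],K[1,2]+K[1,1]*p[1]/p[2]
def crop(src,x0,y0,x1,y1,dst,f,gain=1.0):
    im=cv2.imread(src) if isinstance(src,str) else src
    im=cv2.convertScaleAbs(im[y0:y1,x0:x1],alpha=gain);cv2.imwrite(dst,cv2.resize(im,None,fx=f,fy=f,interpolation=cv2.INTER_CUBIC))
E
python3 - <<'E'
from h import *
crop("pics/top0.png",350,170,450,270,"pics/ct.png",6,1.6)
crop("pics/scene0.png",280,200,400,290,"pics/cs.png",6)
crop("pics/top0.png",130,180,300,320,"pics/cb.png",4.5,1.6)
E
```

```text
(no output)
```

View pics/ct.png

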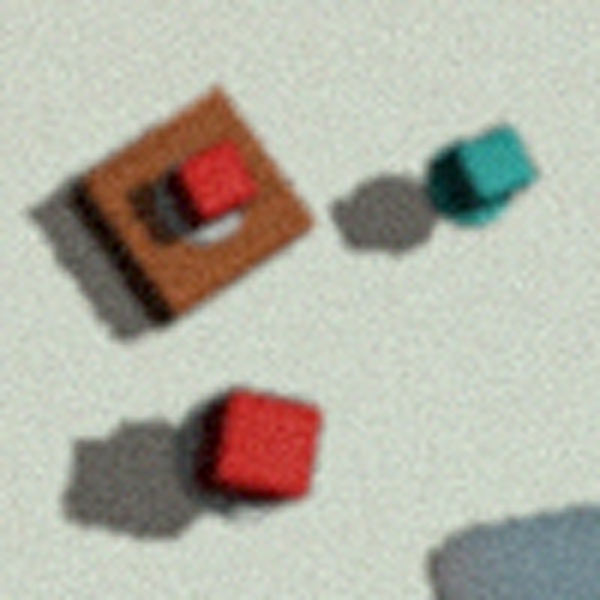

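View pics/cs.png

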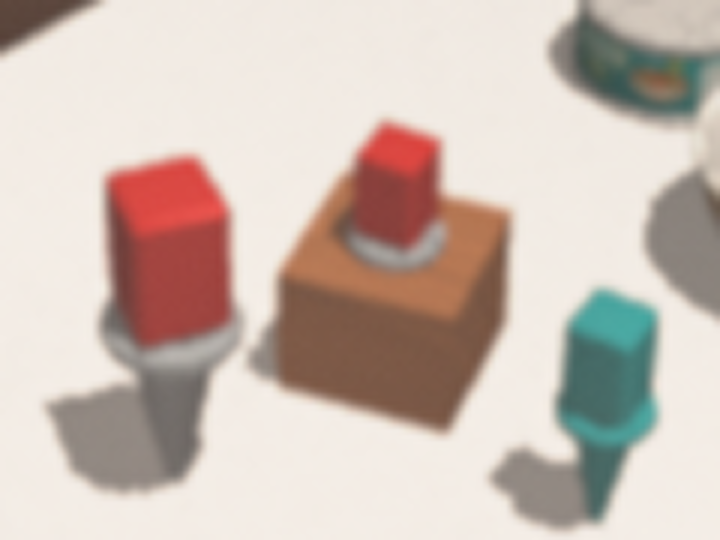

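View pics/cb.png

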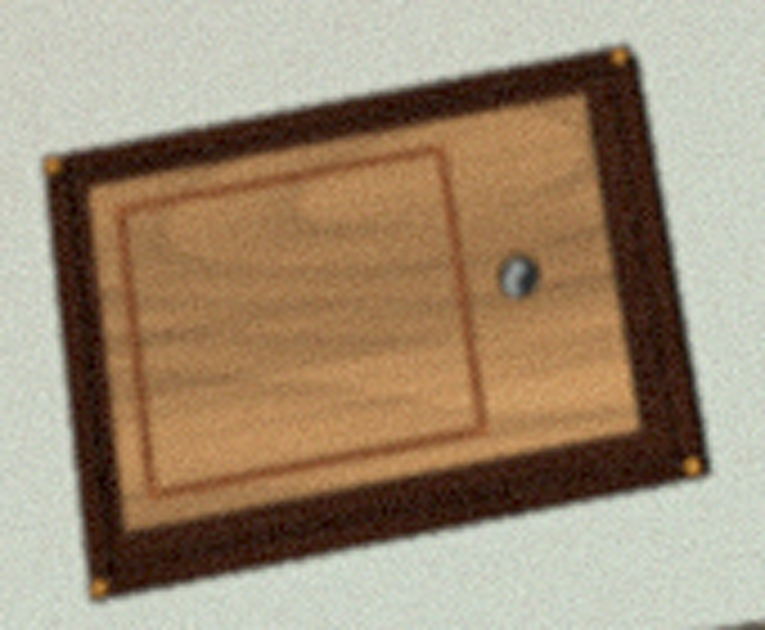

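The crop shows the wanted pin in the block: knob top at about (386,200) in the top view and (346,223) in the scene view. The free-standing red one is clearly larger.

Run:
```python
from h import *
T=lambda u,v,z:atz("top",u,v,z).round(4)
print("knob top",T(350+218/6,170+180/6,.094),atz("scene",280+398/6,200+143/6,.094).round(4))
bl=[T(350+u/6,170+v/6,.052) for u,v in((215,88),(315,220),(165,322),(85,182))]
print(bl,np.mean(bl,0))
kn=[T(350+u/6,170+v/6,.094) for u,v in((232,142),(256,186),(203,222),(178,180))]
print("knob",kn)
bc=[T(130+u/4.5,180+v/4.5,.042) for u,v in((620,57),(692,466),(99,588),(53,165))]
print("base",bc,np.mean(bc,0),[np.linalg.norm(bc[i]-bc[(i+1)%4]) for i in range(4)])
bo=[T(130+u/4.5,180+v/4.5,.050) for u,v in((587,94),(640,430),(123,530),(88,187))]
print("board",bo,np.mean(bo,0),[np.linalg.norm(bo[i]-bo[(i+1)%4]) for i in range(4)])
print("hole",T(130+519/4.5,180+276/4.5,.05))
print("big",T(394,244,.1),"turq",T(432,197,.06),"garlic",T(338,282,.03),"salt",T(268,124,.05),"tin",T(347,124,.04))
```

```text
knob top [ 0.496  -0.3732  0.094 ] [ 0.4973 -0.3729  0.094 ]
[array([ 0.5378, -0.3878,  0.052 ]), array([ 0.482 , -0.4148,  0.052 ]), array([ 0.4533, -0.352 ,  0.052 ]), array([ 0.5101, -0.3325,  0.052 ])] [ 0.4958   -0.371775  0.052   ]
knob [array([ 0.5088, -0.3809,  0.094 ]), array([ 0.4917, -0.3861,  0.094 ]), array([ 0.4819, -0.3649,  0.094 ]), array([ 0.4983, -0.3591,  0.094 ])]
base [array([ 0.565 , -0.1198,  0.042 ]), array([ 0.3584, -0.1266,  0.042 ]), array([0.3482, 0.1611, 0.042 ]), array([0.5561, 0.168 , 0.042 ])] [0.456925 0.020675 0.042   ] [np.float64(0.20671187677538025), np.float64(0.28788075656424134), np.float64(0.20801447065048145), np.float64(0.28793758004123043)]
board [array([ 0.5471, -0.1017,  0.05  ]), array([ 0.3793, -0.1051,  0.05  ]), array([0.3731, 0.1444, 0.05  ]), array([0.5405, 0.1483, 0.05  ])] [0.46     0.021475 0.05    ] [np.float64(0.16783444223400631), np.float64(0.24957702217952676), np.float64(0.16744542394463935), np.float64(0.25008710482549873)]
hole [ 0.4623 -0.0567  0.05  ]
big [ 0.4011 -0.3694  0.1   ] turq [ 0.4917 -0.4824  0.06  ] garlic [ 0.3422 -0.2445  0.03  ] salt [ 0.7266 -0.1436  0.05  ] tin [ 0.7005 -0.3282  0.04  ]
```

Emit:
jog_arm:
  deltas: "-0.003 -0.038 0 0 0 -1 0.085; -0.006 -0.076 0 0 0 -2 0.085; -0.009 -0.114 0 0 0 -3 0.085; -0.012 -0.152 0 0 0 -4 0.085; -0.015 -0.19 0 0 0 -5 0.085; -0.018 -0.228 0 0 0 -6 0.085; -0.021 -0.266 0.01 0 0 -6 0.085; -0.024 -0.304 0.02 0 0 -6 0.085; -0.027 -0.342 0.03 0 0 -6 0.085; -0.03 -0.376 0.04 0 0 -6 0.085"
  squeeze: 60

```text
clock: 0.98
position: [0.4982, -0.373, 0.1903]
orientation: [-0.0, 0.828, -0.561, -0.0]
ft_force: [-0.3, -1.1, -0.4]
grip_width: 1.0
```

```bash
cat > look.py <<'E'
from h import *
import sys
o=env.get_obs();c=env.get_calibration("wrist");im=env.camera("wrist")
import pickle;pickle.dump(c,open("cal_%s.pkl"%sys.argv[1],"wb"))
cv2.imwrite("pics/%s.png"%sys.argv[1],im)
print(o["clock"],o["position"].round(4),o["orientation"].round(4),o["ft_force"].round(2),o["grip_width"])
E
python3 look.py w1
```

```text
0.9833 [ 0.4982 -0.373   0.1903] [-2.000e-04  8.280e-01 -5.607e-01 -2.000e-04] [-0.33 -1.13 -0.38] 1.0002328923540893
```

View pics/w1.png

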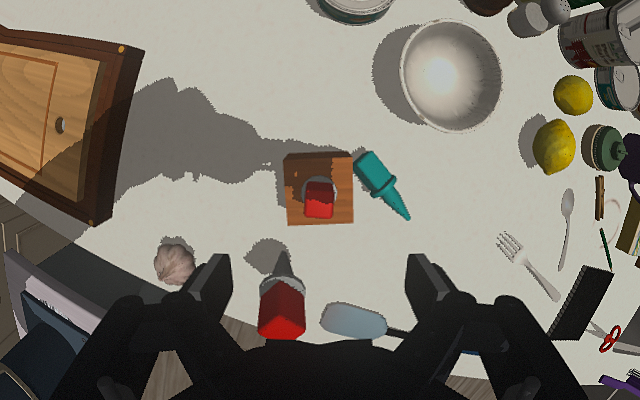

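Run:
```python
from h import *
im=env.camera("scene");crop(im,220,150,420,300,"pics/s1.png",4)
im=cv2.imread("pics/w1.png");crop(im,270,140,430,260,"pics/w1c.png",5)
```

```text
(no output)
```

View pics/s1.png

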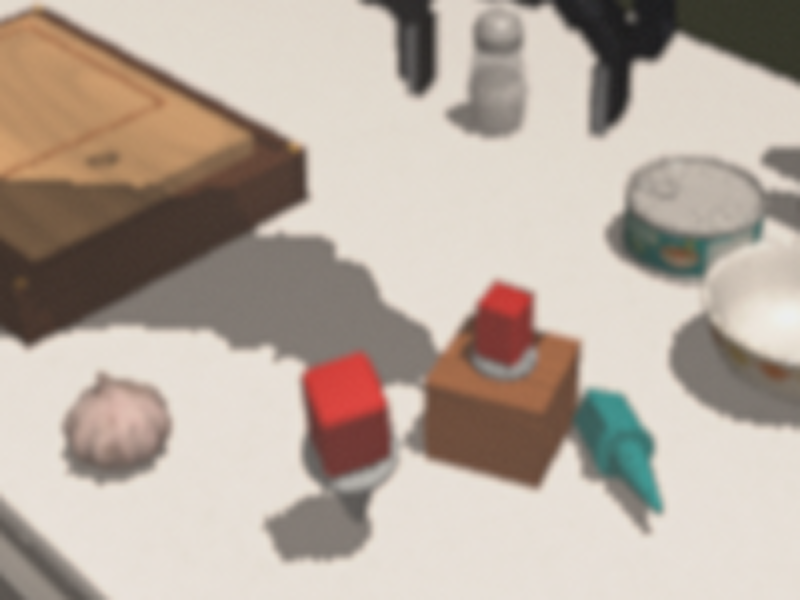

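View pics/w1c.png

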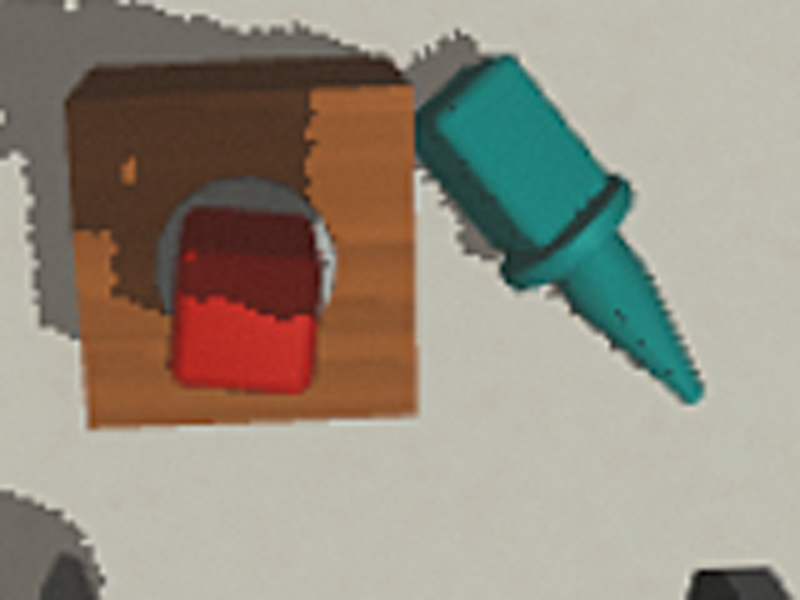

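Run:
```python
from h import *
import pickle;c=pickle.load(open("cal_w1.pkl","rb"))
P=[atz("wrist",270+u/5,140+v/5,.094,c) for u,v in((173,387),(312,393),(321,255),(182,249))]
print(np.round(P,4),np.mean(P,0))
for i in range(4):
    d=P[(i+1)%4]-P[i];print(np.linalg.norm(d),np.degrees(np.arctan2(d[1],d[0]))%90)
B=[atz("wrist",270+u/5,140+v/5,.052,c) for u,v in((88,428),(417,414),(414,86),(66,102))]
print(np.mean(B,0))
for i in range(4):
    d=B[(i+1)%4]-B[i];print(np.linalg.norm(d),np.degrees(np.arctan2(d[1],d[0]))%90)
o=env.get_obs();x=o["orientation"];print("toolx",np.degrees(np.arctan2(2*x[1]*x[2],2*x[1]**2-1)),o["position"],o["clock"])
```

```text
[[ 0.4836 -0.3641  0.094 ]
 [ 0.4911 -0.3855  0.094 ]
 [ 0.5131 -0.378   0.094 ]
 [ 0.5058 -0.3571  0.094 ]] [ 0.49839844 -0.37115313  0.094     ]
0.022735580373760812 19.204857655176653
0.023267271886479177 19.018390571473553
0.02214384662595455 19.282871815047244
0.023246582097813672 17.55950386591161
[ 0.49774653 -0.37139681  0.052     ]
0.06389398713497059 24.401795525685486
0.0637532199626025 23.972126807219365
0.06390873608104664 24.478690031535564
0.0636673442725654 23.984768750917908
toolx -67.90194198285664 [ 0.49938248 -0.3705922   0.18718057] 1.0833
```

Emit:
jog_arm:
  deltas: "0.0007 0.002 0 0 0 3 0.07; 0.0007 0.002 0.02 0 0 3 0.07; 0.0007 0.002 0.045 0 0 3 0.07; 0.0007 0.002 0.07 0 0 3 0.07; 0.0007 0.002 0.09 0 0 3 0.07; 0.0007 0.002 0.105 0 0 3 0.07; 0.0007 0.002 0.115 0 0 3 0.07; 0.0007 0.002 0.122 0 0 3 0.07; 0.0007 0.002 0.126 0 0 3 0.07; 0.0007 0.002 0.126 0 0 3 0.07"

```text
clock: 1.92
position: [0.4942, -0.3758, 0.0649]
orientation: [-0.0, 0.813, -0.583, -0.0]
ft_force: [0.6, 0.3, 0.3]
grip_width: 0.82
```

```bash
python3 look.py w2
```

```text
1.9167 [ 0.4942 -0.3758  0.0649] [-0.000e+00  8.127e-01 -5.826e-01 -4.000e-04] [0.61 0.3  0.3 ] 0.8200541795083013
```

View pics/w2.png

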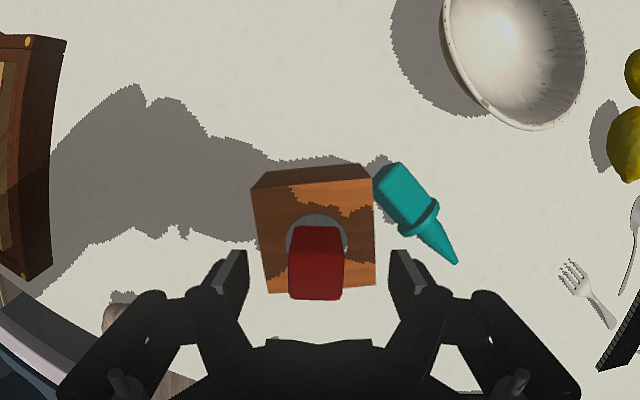

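Emit:
jog_arm:
  deltas: "-0.0015 -0.004 0.003 0 0 0 0.07; -0.0015 -0.004 0.003 0 0 0 0.06; -0.0015 -0.004 0.003 0 0 0 0.05; -0.0015 -0.004 0.003 0 0 0 0.04; -0.0015 -0.004 0.003 0 0 0 0.032; -0.0015 -0.004 0.003 0 0 0 0.024; -0.0015 -0.004 0.003 0 0 0 0.01; -0.0015 -0.004 0.003 0 0 0 0.01; -0.0015 -0.004 0.003 0 0 0 0.01; -0.0015 -0.004 0.003 0 0 0 0.01"
  squeeze: 70

```text
clock: 2.8
position: [0.4981, -0.3733, 0.0628]
orientation: [0.0, 0.813, -0.583, 0.0]
ft_force: [-1.1, 0.2, 2.6]
grip_width: 0.27
```

```bash
python3 look.py w3
```

```text
2.8 [ 0.4981 -0.3733  0.0628] [ 0.000e+00  8.128e-01 -5.825e-01  4.000e-04] [-1.11  0.19  2.56] 0.27014039841460297
```

View pics/w3.png

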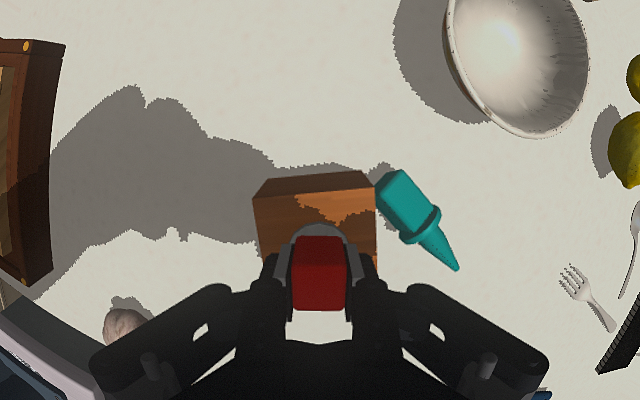

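Emit:
jog_arm:
  deltas: "0 0 -0.005 0 0 0 0.01; 0 0 -0.015 0 0 0 0.01; 0 0 -0.03 0 0 0 0.01; 0 0 -0.045 0 0 0 0.01; 0 0 -0.06 0 0 0 0.01; 0 0 -0.075 0 0 0 0.01; 0 0 -0.09 0 0 0 0.01; 0 0 -0.1 0 0 0 0.01; 0 0 -0.105 0 0 0 0.01; 0 0 -0.105 0 0 0 0.01"

```text
clock: 3.68
position: [0.4985, -0.3736, 0.169]
orientation: [0.0, 0.813, -0.583, 0.001]
ft_force: [1.2, 0.5, -1.5]
grip_width: 0.267
```

```bash
python3 look.py w4
python3 - <<'E'
from h import *
im=env.camera("top");crop(im,120,160,440,320,"pics/t4.png",2.4,1.6);cv2.imwrite("pics/t4f.png",im)
im=env.camera("scene");crop(im,180,130,420,310,"pics/s4.png",3.3);cv2.imwrite("pics/s4f.png",im)
E
```

```text
3.6833 [ 0.4985 -0.3736  0.169 ] [ 2.000e-04  8.128e-01 -5.825e-01  1.300e-03] [ 1.22  0.46 -1.54] 0.2672834796740307
```

View pics/w4.png

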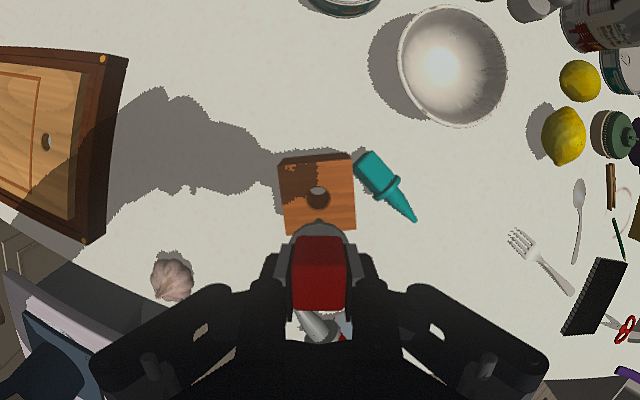

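View pics/t4.png

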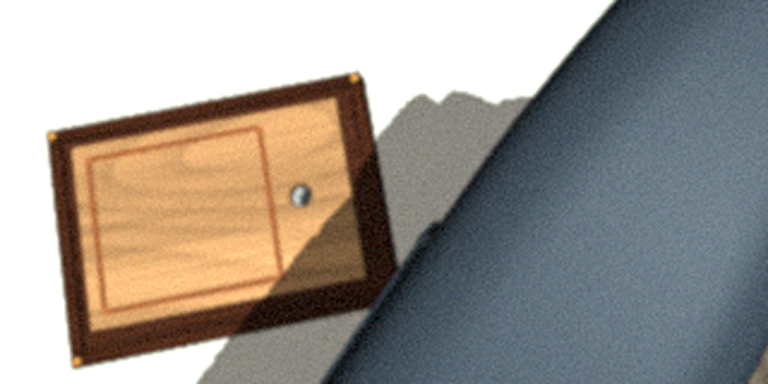

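View pics/s4.png

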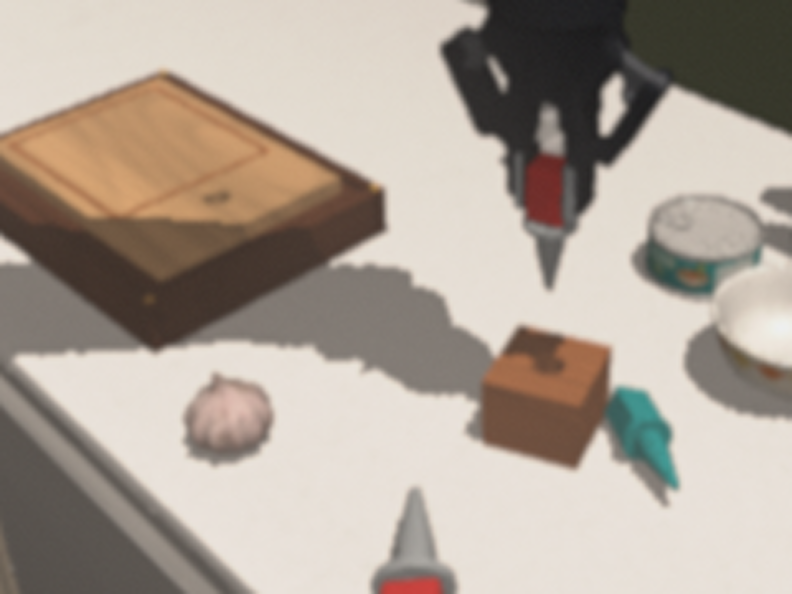

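Emit:
jog_arm:
  deltas: "-0.02 -0.005 0 0 0 0 0.01; -0.055 -0.012 0 0 0 0 0.01; -0.09 -0.02 0 0 0 0 0.01; -0.125 -0.027 0 0 0 0 0.01; -0.16 -0.035 0 0 0 0 0.01; -0.195 -0.042 0 0 0 0 0.01; -0.23 -0.05 0 0 0 0 0.01; -0.265 -0.058 0 0 0 0 0.01; -0.295 -0.064 0.005 0 0 0 0.01; -0.311 -0.067 0.01 0 0 0 0.01"

```text
clock: 4.67
position: [0.46, -0.0537, 0.1564]
orientation: [-0.0, 0.814, -0.581, -0.001]
ft_force: [-0.3, 0.0, -1.3]
grip_width: 0.267
```

Emit:
jog_arm:
  deltas: "0 0 0.005 0 0 0 0.01; 0 0 0.01 0 0 0 0.01; 0 0 0.015 0 0 0 0.01; 0 0 0.02 0 0 0 0.01; 0 0 0.025 0 0 0 0.01; 0 0 0.028 0 0 0 0.01; 0 0 0.03 0 0 0 0.01; 0 0 0.03 0 0 0 0.01; 0 0 0.03 0 0 0 0.01; 0 0 0.03 0 0 0 0.01"

```text
clock: 5.5
position: [0.4617, -0.0573, 0.1276]
orientation: [-0.0, 0.813, -0.583, 0.0]
ft_force: [-0.1, -0.3, -1.5]
grip_width: 0.271
```

```bash
python3 look.py w5
python3 - <<'E'
from h import *
im=env.camera("top");crop(im,130,170,300,320,"pics/t5.png",4,1.3);cv2.imwrite("pics/t5f.png",im)
im=env.camera("scene");crop(im,170,120,310,225,"pics/s5.png",5.7);cv2.imwrite("pics/s5f.png",im)
p=env.get_obs()["position"];print(p)
for z in(0.0568,):print(proj("scene",p-[0,0,z]),proj("top",p-[0,0,z]),proj("wrist",p-[0,0,z]))
E
```

```text
5.5 [ 0.4617 -0.0573  0.1276] [-1.000e-04  8.127e-01 -5.826e-01  3.000e-04] [-0.11 -0.27 -1.54] 0.2709669444259676
[ 0.46168774 -0.05709372  0.12770277]
(np.float64(244.69690099306274), np.float64(182.3342141277986)) (np.float64(243.73204858033455), np.float64(240.7701481361285)) (np.float64(321.8474855707313), np.float64(221.91995013277187))
```

View pics/w5.png

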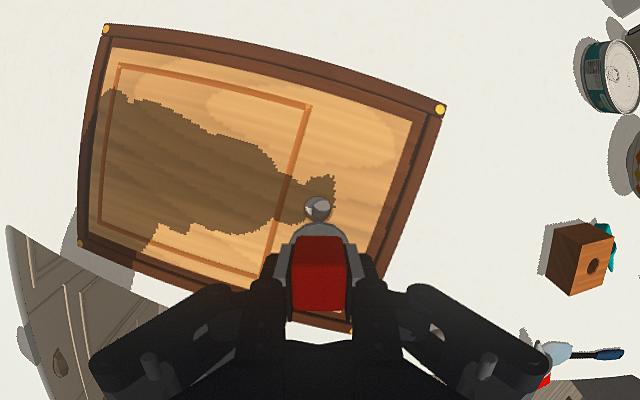

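View pics/t5.png

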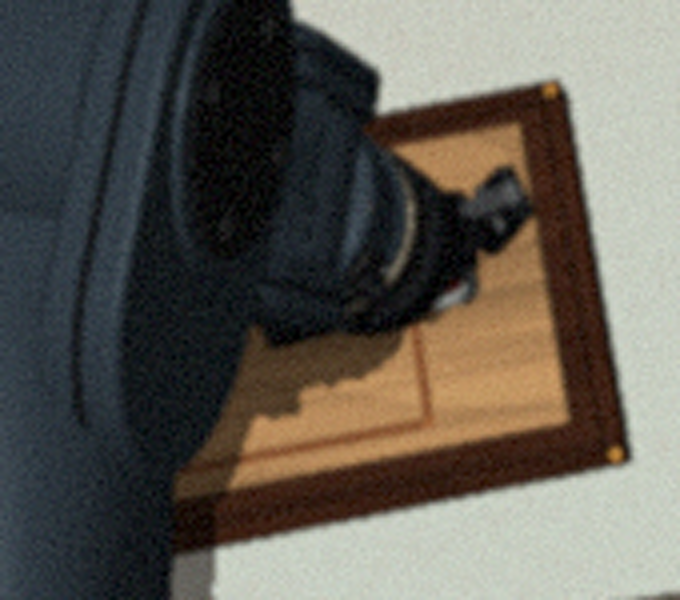

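View pics/s5.png

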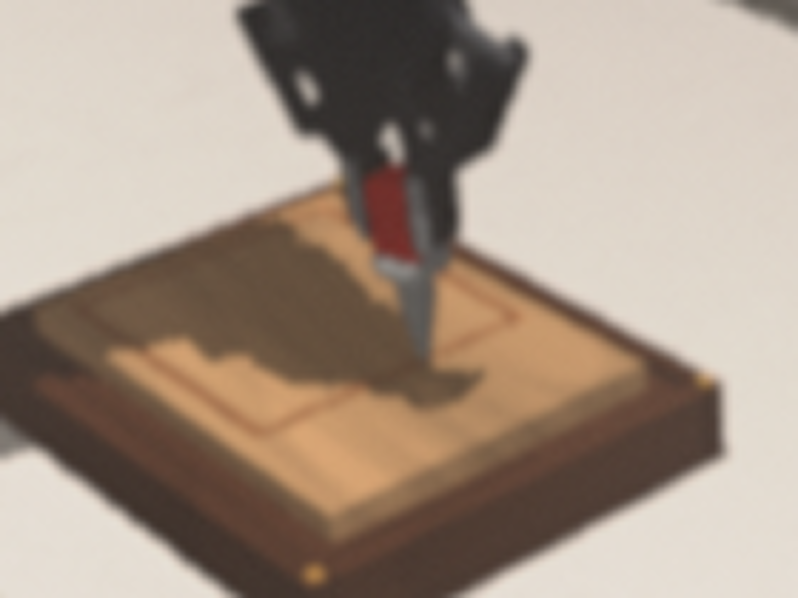

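Run:
```python
from h import *
crop("pics/w5.png",270,160,380,250,"pics/w5c.png",7)
import pickle;c=pickle.load(open("cal_w5.pkl","rb"))
for u,v in((318,205),(318,208)):print(atz("wrist",u,v,.05,c))
print(proj("wrist",[.4623,-.0567,.05],c), proj("wrist",[.4617,-.0573,.071],c))
```

```text
[ 0.46636854 -0.05284735  0.05      ]
[ 0.46415965 -0.05359635  0.05      ]
(np.float64(321.13281577653765), np.float64(211.52441858726115)) (np.float64(321.954758804636), np.float64(221.98260998503088))
```

View pics/w5c.png

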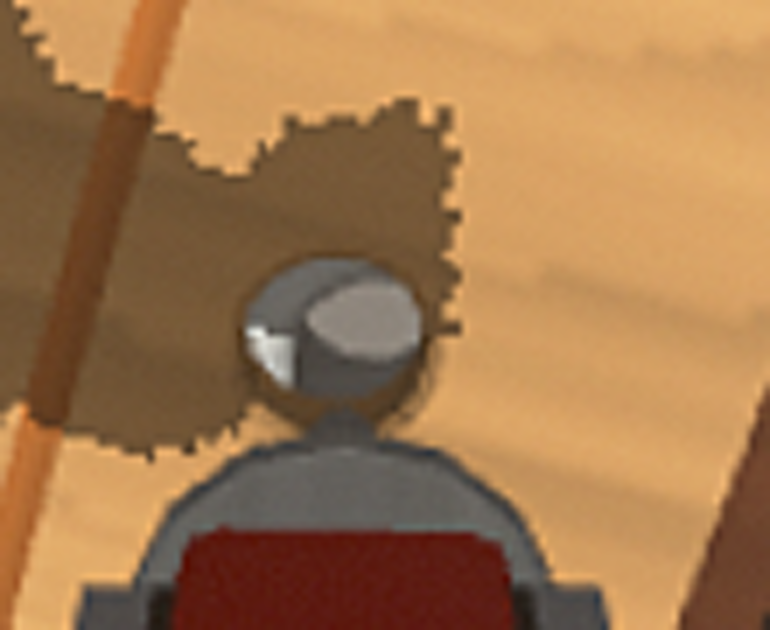

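```bash
cat > ov.py <<'E'
from h import *
import pickle
c=pickle.load(open("cal_w5.pkl","rb"))
def circ(C,r,z):
    return np.array([proj("wrist",[C[0]+r*np.cos(a),C[1]+r*np.sin(a),z],c) for a in np.linspace(0,2*np.pi,73)])
def ov(H,B,dst):
    im=cv2.imread("pics/w5.png")[160:250,270:380];im=cv2.resize(im,None,fx=7,fy=7,interpolation=cv2.INTER_CUBIC)
    for C,r,z,col in((H,11.5,.05,(0,255,255)),(H,10,.0485,(0,255,0)),(H,10,.036,(0,128,0)),(B,11.5,.036,(255,0,255)),(B,10,.0345,(255,0,0)),(B,10,0,(0,0,255))):
        p=((circ(C,r,z)-[269.5,159.5])*7).astype(int);cv2.polylines(im,[p],True,col,1)
    cv2.imwrite(dst,im)
E
python3 - <<'E'
from ov import *
print("cam", -c["R"].T@c["t"])
for n,C,r,z in(("m",[.4650,-.0537],10e-3,.0485),):
    p=(circ(C,r,z)-[269.5,159.5])*7;print(p.min(0),p.max(0))
ov([.4650,-.0537],[.4650,-.0597],"pics/ov1.png")
E
```

```text
cam [ 0.52874548 -0.03184278  0.27043193]
[249.57799977 238.05061958] [436.36284776 416.81209861]
```

```bash
sed -i 's/C\[0\]+r\*/C[0]+S*r*/;s/C\[1\]+r\*/C[1]+S*r*/;s/^import pickle/import pickle\nS=1e-3/' ov.py
python3 - <<'E'
from ov import *
ov([.4637,-.0545],[.4637,-.0605],"pics/ov2.png")
E
```

```text
(no output)
```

View pics/ov2.png

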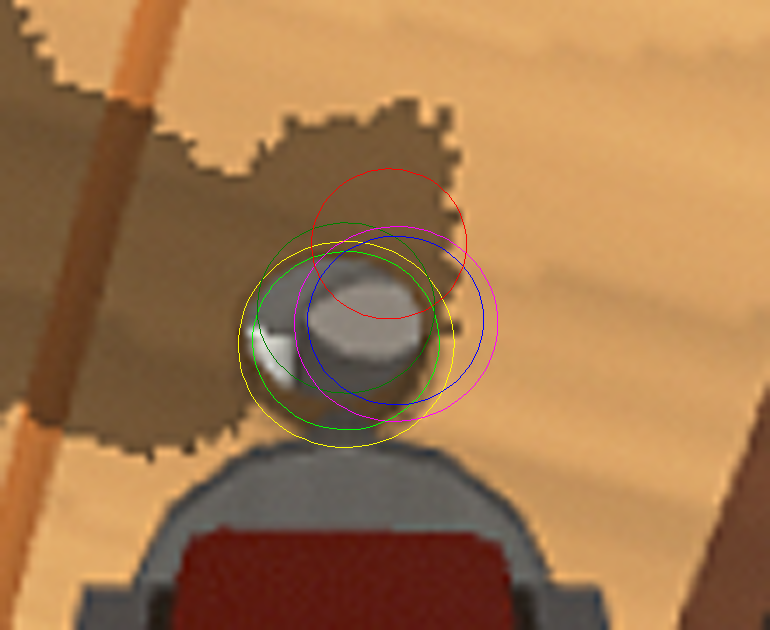

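Run:
```python
from ov import *
ov([.4627,-.0539],[.4587,-.0622],"pics/ov3.png")
```

```text
(no output)
```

View pics/ov3.png

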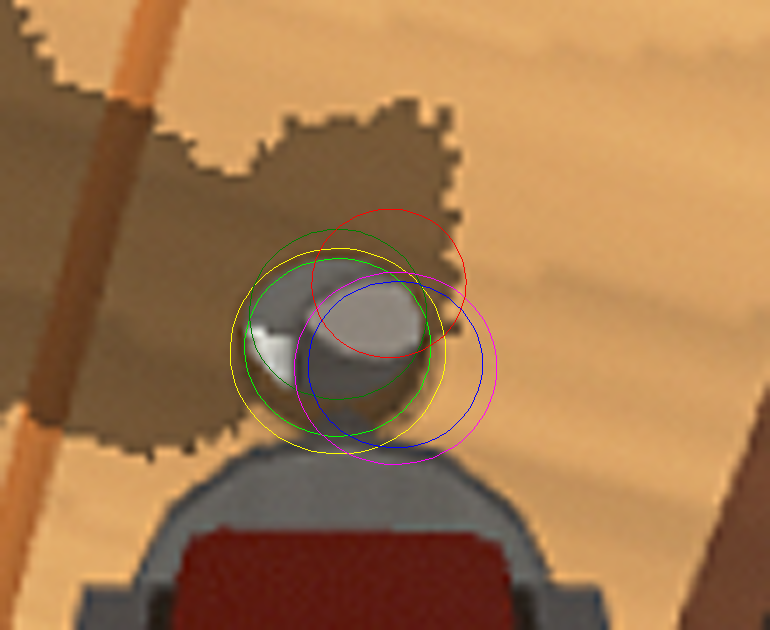

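Run:
```python
from ov import *
t=atz("wrist",343/7+269.5,432/7+159.5,.071,c);print(t)
H=np.array([.4627,-.0539]);B=np.array([.4587,-.0622])
o=env.get_obs();x=o["orientation"];a=np.arctan2(2*x[1]*x[2],2*x[1]**2-1)
X=np.array([np.cos(a),np.sin(a)]);Y=np.array([np.sin(a),-np.cos(a)]);print(X,Y)
for P in(H,B,H+.0035*(B-H)/np.linalg.norm(B-H)):d=P-t[:2];print(d,d@X,d@Y)
# check flange/knob consistency: project expected tip circle
im=cv2.imread("pics/ov3.png")
```

```text
[ 0.46146998 -0.05488286  0.071     ]
[ 0.3213831  -0.94694926] [-0.94694926 -0.3213831 ]
[0.00123002 0.00098286] -0.0005354087020649552 -0.001480641283234026
[-0.00276998 -0.00731714] 0.006038737754395443 0.004974635501614873
[-0.00028948 -0.0021701 ] 0.0019619398034528505 0.0009715517030514957
```

Emit:
jog_arm:
  deltas: "0.002 0.001 0 0 0 0 0.01; 0.002 0.001 0.003 0 0 0 0.01; 0.002 0.001 0.006 0 0 0 0.01; 0.002 0.001 0.009 0 0 0 0.01; 0.002 0.001 0.012 0 0 0 0.01; 0.002 0.001 0.014 0 0 0 0.01; 0.002 0.001 0.016 0 0 0 0.01; 0.002 0.001 0.016 0 0 0 0.01; 0.002 0.001 0.016 0 0 0 0.01; 0.002 0.001 0.016 0 0 0 0.01"

```text
clock: 6.48
position: [0.4612, -0.0592, 0.1114]
orientation: [-0.0, 0.813, -0.582, 0.0]
ft_force: [-0.2, 0.1, -2.4]
grip_width: 0.269
```

```bash
python3 look.py w6
python3 - <<'E'
from h import *
crop("pics/w6.png",270,160,380,250,"pics/w6c.png",7)
im=env.camera("scene");crop(im,215,150,275,210,"pics/s6.png",10)
E
```

```text
6.4833 [ 0.4612 -0.0592  0.1114] [-0.      0.8128 -0.5825  0.    ] [-0.23  0.13 -2.44] 0.26891765009254925
```

View pics/w6c.png

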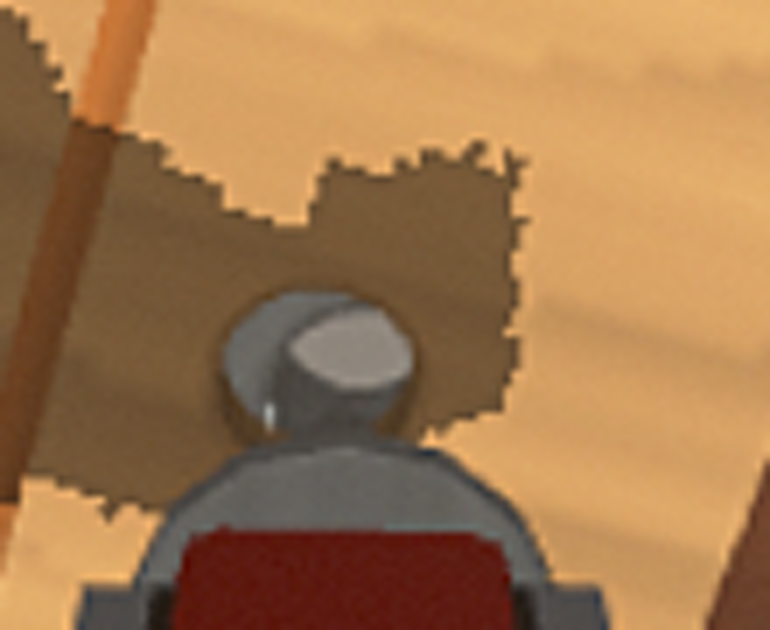

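View pics/s6.png

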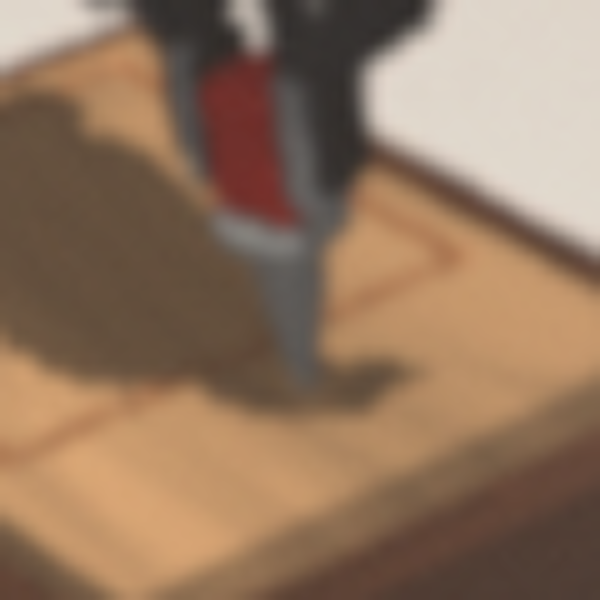

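Emit:
jog_arm:
  deltas: "0 0 0.002 0 0 0 0.01; 0 0 0.004 0 0 0 0.01; 0 0 0.006 0 0 0 0.01; 0 0 0.008 0 0 0 0.01; 0 0 0.01 0 0 0 0.01; 0 0 0.012 0 0 0 0.01; 0 0 0.013 0 0 0 0.01; 0 0 0.014 0 0 0 0.01; 0 0 0.014 0 0 0 0.01; 0 0 0.014 0 0 0 0.01"

```text
clock: 7.42
position: [0.4611, -0.0592, 0.0973]
orientation: [0.0, 0.813, -0.583, -0.0]
ft_force: [-0.0, -0.2, -2.2]
grip_width: 0.27
```

```bash
python3 look.py w7
python3 - <<'E'
from h import *
crop("pics/w7.png",270,160,380,250,"pics/w7c.png",7)
E
```

```text
7.4167 [ 0.4611 -0.0592  0.0973] [ 0.      0.8128 -0.5825 -0.    ] [-0.01 -0.17 -2.23] 0.2703015625209148
```

View pics/w7c.png

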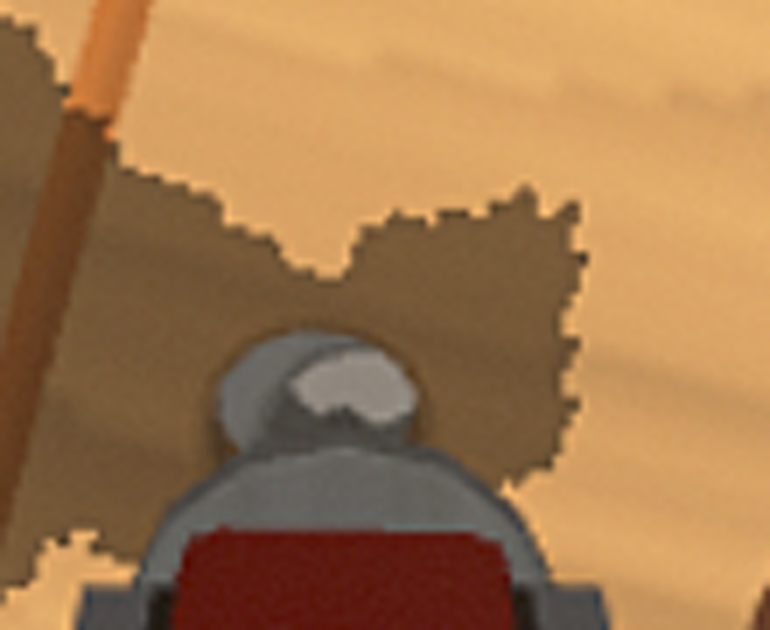

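Emit:
jog_arm:
  deltas: "0 0 0.001 0 0 0 0.01; 0 0 0.002 0 0 0 0.01; 0 0 0.003 0 0 0 0.01; 0 0 0.004 0 0 0 0.01; 0 0 0.005 0 0 0 0.01; 0 0 0.006 0 0 0 0.01; 0 0 0.007 0 0 0 0.01; 0 0 0.008 0 0 0 0.01; 0 0 0.008 0 0 0 0.01; 0 0 0.008 0 0 0 0.01"

```text
clock: 8.3
position: [0.461, -0.0593, 0.0892]
orientation: [0.0, 0.813, -0.583, -0.0]
ft_force: [-0.1, -0.3, -1.3]
grip_width: 0.271
```

Emit:
jog_arm:
  deltas: "0.0003 0.0003 0 0 0 0 0.01; 0.0006 0.0006 0 0 0 0 0.01; 0.0009 0.0009 0 0 0 0 0.01; 0.0012 0.0012 0 0 0 0 0.01; 0.0015 0.0015 0 0 0 0 0.01; 0.0018 0.0018 0 0 0 0 0.01; 0.002 0.002 0 0 0 0 0.01; 0.002 0.002 0 0 0 0 0.01; 0.002 0.002 0 0 0 0 0.01; 0.002 0.002 0 0 0 0 0.01"

```text
clock: 9.13
position: [0.4598, -0.0616, 0.0893]
orientation: [-0.0, 0.813, -0.582, -0.0]
ft_force: [-0.3, 2.2, -2.6]
grip_width: 0.266
```

```bash
python3 look.py w8
python3 - <<'E'
from h import *
crop("pics/w8.png",270,160,380,250,"pics/w8c.png",7)
E
```

```text
9.1333 [ 0.4598 -0.0616  0.0893] [-1.000e-04  8.128e-01 -5.825e-01 -1.000e-04] [-0.29  2.2  -2.62] 0.2662297729190879
```

View pics/w8c.png

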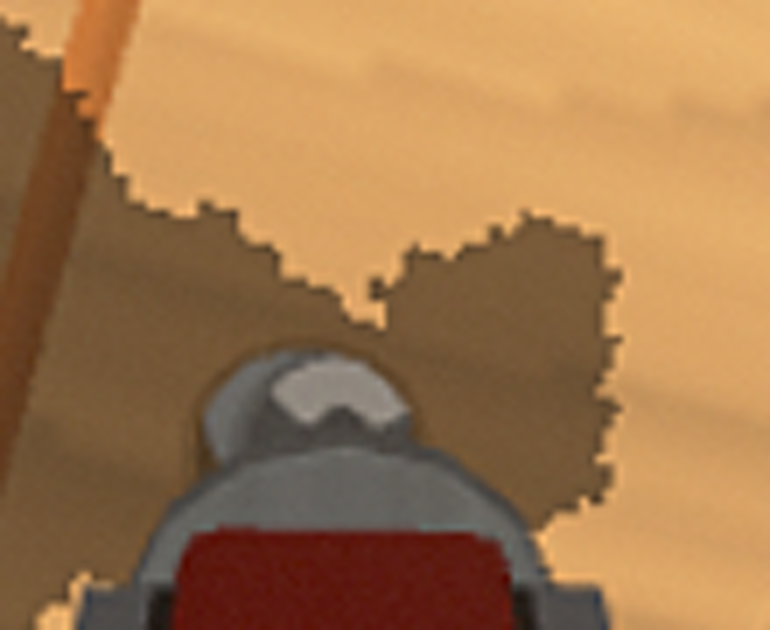

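Emit:
jog_arm:
  deltas: "0.0003 0.0003 0 0 0 0 0.01; 0.0006 0.0006 0 0 0 0 0.01; 0.0009 0.0009 0 0 0 0 0.01; 0.0012 0.0012 0 0 0 0 0.01; 0.0015 0.0015 0 0 0 0 0.01; 0.0018 0.0018 0 0 0 0 0.01; 0.002 0.002 0 0 0 0 0.01; 0.002 0.002 0 0 0 0 0.01; 0.002 0.002 0 0 0 0 0.01; 0.002 0.002 0 0 0 0 0.01"

```text
clock: 10.02
position: [0.4586, -0.0644, 0.0893]
orientation: [0.0, 0.813, -0.583, 0.0]
ft_force: [-0.2, 1.8, -0.9]
grip_width: 0.271
```

```bash
python3 look.py w9
python3 - <<'E'
from h import *
crop("pics/w9.png",270,160,380,250,"pics/w9c.png",7)
E
```

```text
10.0167 [ 0.4586 -0.0644  0.0893] [ 1.000e-04  8.128e-01 -5.825e-01  1.000e-04] [-0.2   1.83 -0.86] 0.270982859727177
```

View pics/w9c.png

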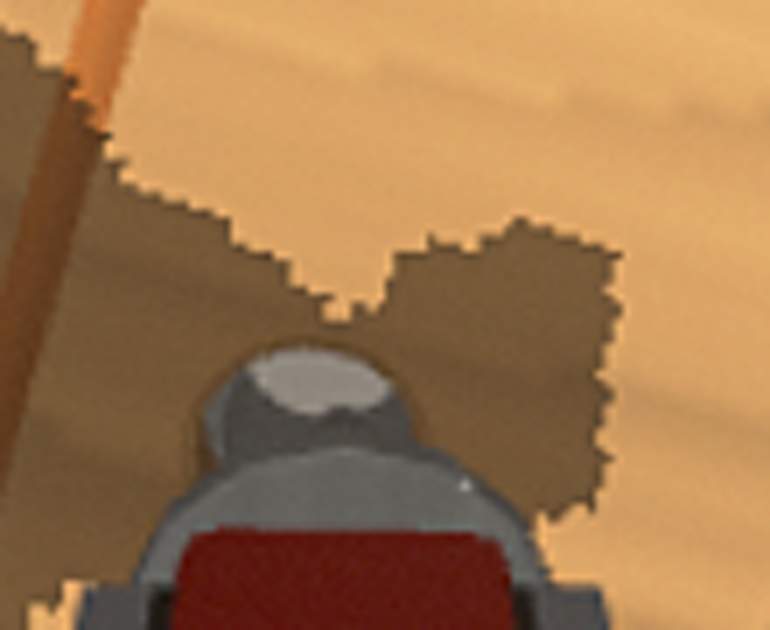

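```bash
sed -i 's/^def ov(H,B,dst)/def ov(H,B,dst,src="pics\/w5.png")/;s/cv2.imread("pics\/w5.png")/cv2.imread(src)/' ov.py
python3 - <<'E'
import ov,pickle
from ov import *
ov.c=pickle.load(open("cal_w9.pkl","rb"))
# tip axis in uncorrected frame
T=[.4586-.0002,-.0644+.0024]
print(T,[np.round((np.array(proj("wrist",T+[z],ov.c))-[269.5,159.5])*7) for z in(.05,.0325)])
ov.ov([.4605,-.0590],[.4587,-.0622],"pics/ov9.png","pics/w9.png")
E
```

```text
[0.45840000000000003, -0.062] [array([343., 496.]), array([343., 431.])]Traceback (most recent call last):
  File "<stdin>", line 7, in <module>
AttributeError: 'function' object has no attribute 'ov'
```

Run:
```python
import ov as m,pickle
m.c=pickle.load(open("cal_w9.pkl","rb"))
m.ov([.4605,-.0590],[.4590,-.0604],"pics/ov9.png","pics/w9.png")
```

```text
(no output)
```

View pics/ov9.png

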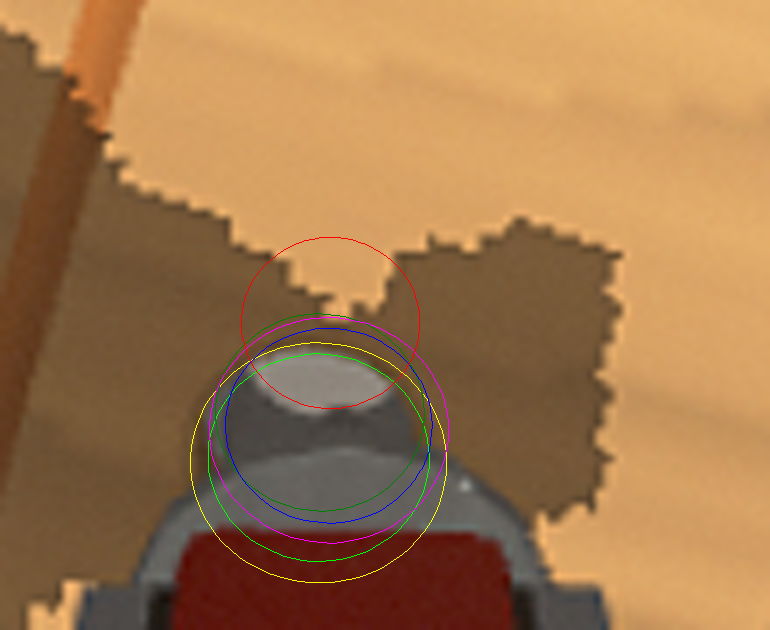

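Emit:
jog_arm:
  deltas: "-0.0006 0 0 0 0 0 0.01; -0.0012 0 0 0 0 0 0.01; -0.0012 0 0.001 0 0 0 0.01; -0.0012 0 0.002 0 0 0 0.01; -0.0012 0 0.003 0 0 0 0.01; -0.0012 0 0.004 0 0 0 0.01; -0.0012 0 0.005 0 0 0 0.01; -0.0012 0 0.006 0 0 0 0.01; -0.0012 0 0.007 0 0 0 0.01; -0.0012 0 0.007 0 0 0 0.01"

```text
clock: 10.9
position: [0.4587, -0.0629, 0.0824]
orientation: [-0.001, 0.813, -0.582, 0.0]
ft_force: [3.5, 1.1, -0.9]
grip_width: 0.27
```

```bash
python3 look.py w10
python3 - <<'E'
from h import *
crop("pics/w10.png",270,160,380,250,"pics/w10c.png",7)
E
```

```text
10.9 [ 0.4587 -0.0629  0.0824] [-6.000e-04  8.129e-01 -5.824e-01  3.000e-04] [ 3.46  1.13 -0.91] 0.2703591892267033
```

View pics/w10c.png

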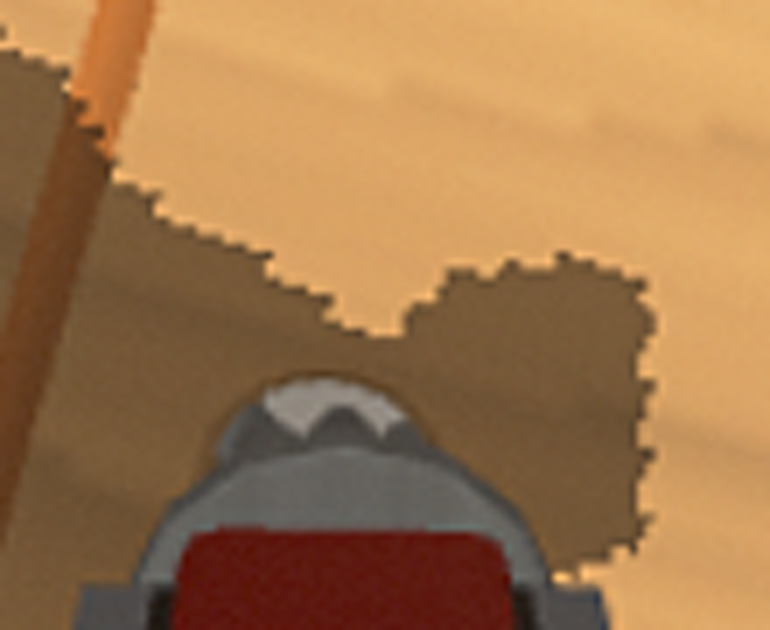

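Emit:
jog_arm:
  deltas: "0 0 0.0007 0 0 0 0.01; 0 0 0.0014 0 0 0 0.01; 0 0 0.002 0 0 0 0.01; 0 0 0.0027 0 0 0 0.01; 0 0 0.0034 0 0 0 0.01; 0 0 0.004 0 0 0 0.01; 0 0 0.0047 0 0 0 0.01; 0 0 0.005 0 0 0 0.01; 0 0 0.005 0 0 0 0.01; 0 0 0.005 0 0 0 0.01"

```text
clock: 11.78
position: [0.4581, -0.0633, 0.0772]
orientation: [0.0, 0.813, -0.583, -0.0]
ft_force: [2.3, 2.8, 0.6]
grip_width: 0.272
```

Emit:
jog_arm:
  deltas: "0 0 0.0007 0 0 0 0.01; 0 0 0.0014 0 0 0 0.01; 0 0 0.002 0 0 0 0.01; 0 0 0.0027 0 0 0 0.01; 0 0 0.0034 0 0 0 0.01; 0 0 0.004 0 0 0 0.01; 0 0 0.0047 0 0 0 0.01; 0 0 0.005 0 0 0 0.01; 0 0 0.005 0 0 0 0.01; 0 0 0.005 0 0 0 0.01"

```text
clock: 12.62
position: [0.4577, -0.0633, 0.0718]
orientation: [0.0, 0.813, -0.583, -0.0]
ft_force: [1.1, 2.1, -2.0]
grip_width: 0.269
```

```bash
python3 look.py w11
python3 - <<'E'
from h import *
crop("pics/w11.png",270,160,380,250,"pics/w11c.png",7)
E
```

```text
12.6167 [ 0.4577 -0.0633  0.0718] [ 5.000e-04  8.128e-01 -5.826e-01 -5.000e-04] [ 1.08  2.05 -2.  ] 0.26920602240038133
```

View pics/w11c.png

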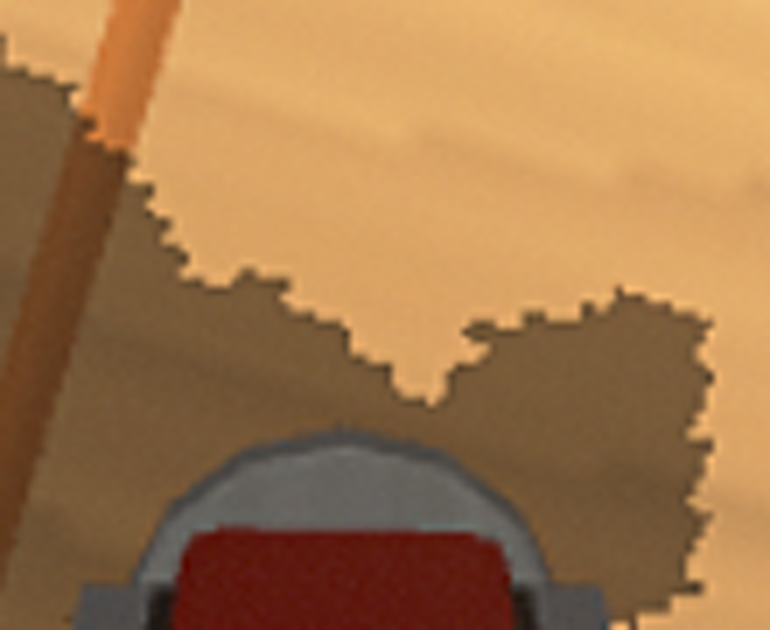

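Emit:
jog_arm:
  deltas: "0 0 0.0004 0 0 0 0.01; 0 0 0.0008 0 0 0 0.01; 0 0 0.0012 0 0 0 0.01; 0 0 0.0016 0 0 0 0.01; 0 0 0.002 0 0 0 0.01; 0 0 0.0024 0 0 0 0.01; 0 0 0.0027 0 0 0 0.01; 0 0 0.003 0 0 0 0.01; 0 0 0.003 0 0 0 0.01; 0 0 0.003 0 0 0 0.01"

```text
clock: 13.5
position: [0.4581, -0.0633, 0.0692]
orientation: [0.0, 0.813, -0.583, -0.0]
ft_force: [-0.2, -0.5, -2.0]
grip_width: 0.27
```

Emit:
jog_arm:
  deltas: "0 0 0.0003 0 0 0 0.01; 0 0 0.0006 0 0 0 0.01; 0 0 0.0009 0 0 0 0.01; 0 0 0.0012 0 0 0 0.01; 0 0 0.0015 0 0 0 0.01; 0 0 0.0018 0 0 0 0.01; 0 0 0.002 0 0 0 0.01; 0 0 0.002 0 0 0 0.01; 0 0 0.002 0 0 0 0.01; 0 0 0.002 0 0 0 0.01"

```text
clock: 14.33
position: [0.4582, -0.0632, 0.0673]
orientation: [0.0, 0.813, -0.583, -0.0]
ft_force: [0.6, -0.2, -2.3]
grip_width: 0.267
```

Emit:
jog_arm:
  deltas: "0 0 0.0003 0 0 0 0.01; 0 0 0.0006 0 0 0 0.01; 0 0 0.0009 0 0 0 0.01; 0 0 0.0012 0 0 0 0.01; 0 0 0.0015 0 0 0 0.01; 0 0 0.0018 0 0 0 0.01; 0 0 0.002 0 0 0 0.01; 0 0 0.002 0 0 0 0.01; 0 0 0.002 0 0 0 0.01; 0 0 0.002 0 0 0 0.01"

```text
clock: 15.17
position: [0.4582, -0.0632, 0.0653]
orientation: [0.0, 0.813, -0.583, 0.0]
ft_force: [-0.3, -0.1, -2.0]
grip_width: 0.27
```

Emit:
jog_arm:
  deltas: "0 0 0.0002 0 0 0 0.01; 0 0 0.0004 0 0 0 0.01; 0 0 0.0006 0 0 0 0.01; 0 0 0.0008 0 0 0 0.01; 0 0 0.001 0 0 0 0.01; 0 0 0.0012 0 0 0 0.01; 0 0 0.0014 0 0 0 0.01; 0 0 0.0015 0 0 0 0.01; 0 0 0.0015 0 0 0 0.01; 0 0 0.0015 0 0 0 0.01"

```text
clock: 16.0
position: [0.4582, -0.0632, 0.0638]
orientation: [-0.0, 0.813, -0.582, -0.0]
ft_force: [-0.4, 0.6, -1.1]
grip_width: 0.268
```

Emit:
jog_arm:
  deltas: "0 0 0.0002 0 0 0 0.01; 0 0 0.0004 0 0 0 0.01; 0 0 0.0006 0 0 0 0.01; 0 0 0.0008 0 0 0 0.01; 0 0 0.001 0 0 0 0.01; 0 0 0.0012 0 0 0 0.01; 0 0 0.0014 0 0 0 0.01; 0 0 0.0015 0 0 0 0.01; 0 0 0.0015 0 0 0 0.01; 0 0 0.0015 0 0 0 0.01"

```text
clock: 16.83
position: [0.4582, -0.0632, 0.0623]
orientation: [-0.0, 0.813, -0.583, 0.0]
ft_force: [-0.1, -0.2, -1.4]
grip_width: 0.265
```

Emit:
jog_arm:
  deltas: "0 0 0.0002 0 0 0 0.01; 0 0 0.0004 0 0 0 0.01; 0 0 0.0006 0 0 0 0.01; 0 0 0.0008 0 0 0 0.01; 0 0 0.001 0 0 0 0.01; 0 0 0.001 0 0 0 0.01; 0 0 0.001 0 0 0 0.01; 0 0 0.001 0 0 0 0.01; 0 0 0.001 0 0 0 0.01; 0 0 0.001 0 0 0 0.01"

```text
clock: 17.67
position: [0.4582, -0.0632, 0.0613]
orientation: [-0.0, 0.813, -0.583, -0.0]
ft_force: [-0.8, -0.1, -1.9]
grip_width: 0.27
```

Run:
```python
from h import *
im=env.camera("scene");crop(im,210,140,280,210,"pics/s12.png",8)
```

```text
(no output)
```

View pics/s12.png

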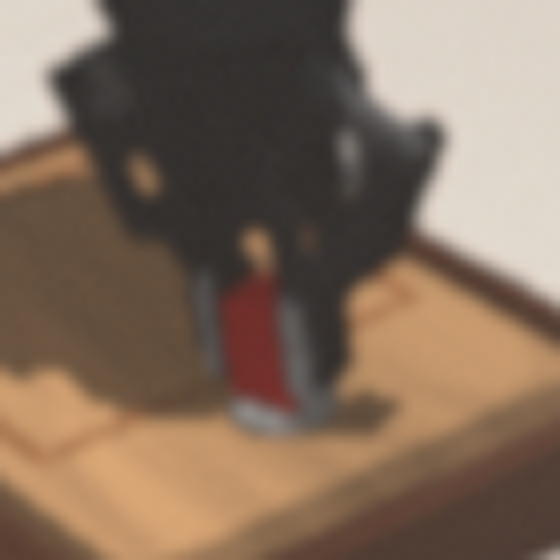

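Emit:
jog_arm:
  deltas: "0 0 0.0001 0 0 0 0.01; 0 0 0.0002 0 0 0 0.01; 0 0 0.0003 0 0 0 0.01; 0 0 0.0004 0 0 0 0.01; 0 0 0.0005 0 0 0 0.01; 0 0 0.0006 0 0 0 0.01; 0 0 0.0007 0 0 0 0.01; 0 0 0.0007 0 0 0 0.01; 0 0 0.0007 0 0 0 0.01; 0 0 0.0007 0 0 0 0.01"

```text
clock: 18.55
position: [0.4582, -0.0632, 0.0608]
orientation: [-0.0, 0.813, -0.583, 0.0]
ft_force: [-1.3, 1.0, -0.2]
grip_width: 0.271
```

Emit:
jog_arm:
  deltas: "0 0 0.0001 0 0 0 0.01; 0 0 0.0002 0 0 0 0.01; 0 0 0.0003 0 0 0 0.01; 0 0 0.0004 0 0 0 0.01; 0 0 0.0004 0 0 0 0.01; 0 0 0.0004 0 0 0 0.01; 0 0 0.0004 0 0 0 0.01; 0 0 0.0004 0 0 0 0.01; 0 0 0.0004 0 0 0 0.01; 0 0 0.0004 0 0 0 0.01"

```text
clock: 19.38
position: [0.4582, -0.0632, 0.0607]
orientation: [-0.0, 0.813, -0.582, 0.0]
ft_force: [-2.5, 0.8, 4.2]
grip_width: 0.271
```

Flange contact: force rises and z stops at 0.0607 (predicted 0.0608). Releasing.

Emit:
jog_arm:
  deltas: "0 0 0 0 0 0 0.02; 0 0 0 0 0 0 0.024; 0 0 0 0 0 0 0.028; 0 0 0 0 0 0 0.034; 0 0 0 0 0 0 0.04; 0 0 0 0 0 0 0.05; 0 0 0 0 0 0 0.055; 0 0 0 0 0 0 0.055; 0 0 0 0 0 0 0.055; 0 0 0 0 0 0 0.055"

```text
clock: 20.22
position: [0.4582, -0.0632, 0.0602]
orientation: [-0.0, 0.813, -0.583, -0.0]
ft_force: [0.6, 0.8, 0.7]
grip_width: 0.64
```

Emit:
jog_arm:
  deltas: "0 0 -0.005 0 0 0 0.055; 0 0 -0.01 0 0 0 0.055; 0 0 -0.02 0 0 0 0.055; 0 0 -0.035 0 0 0 0.055; 0 0 -0.05 0 0 0 0.055; 0 0 -0.065 0 0 0 0.055; 0 0 -0.08 0 0 0 0.055; 0 0 -0.095 0 0 0 0.055; 0 0 -0.11 0 0 0 0.055; 0 0 -0.12 0 0 0 0.055"

```text
clock: 21.05
position: [0.4591, -0.0635, 0.1831]
orientation: [-0.001, 0.813, -0.583, 0.002]
ft_force: [-0.4, 0.6, 0.9]
grip_width: 0.642
```

Emit:
jog_arm:
  deltas: "0.03 0 0 0 0 0 0.055; 0.06 0 0 0 0 0 0.055; 0.09 0 0 0 0 0 0.055; 0.12 0 0 0 0 0 0.055; 0.15 0 0 0 0 0 0.055; 0.17 0 0 0 0 0 0.055; 0.19 0 0 0 0 0 0.055; 0.2 0 0 0 0 0 0.055; 0.2 0 0 0 0 0 0.055; 0.2 0 0 0 0 0 0.055"

```text
clock: 21.88
position: [0.5223, -0.2523, 0.1803]
orientation: [-0.0, 0.813, -0.583, -0.0]
ft_force: [-0.1, 0.7, -1.1]
grip_width: 0.647
```

```bash
python3 look.py w13
python3 - <<'E'
from h import *
im=env.camera("scene");crop(im,170,110,330,230,"pics/s13.png",5);cv2.imwrite("pics/s13f.png",im)
im=env.camera("top");crop(im,120,160,310,320,"pics/t13.png",4,1.4);cv2.imwrite("pics/t13f.png",im)
E
```

```text
21.8833 [ 0.5223 -0.2523  0.1803] [-2.000e-04  8.127e-01 -5.827e-01 -5.000e-04] [-0.06  0.72 -1.12] 0.6465094112951257
```

View pics/s13.png

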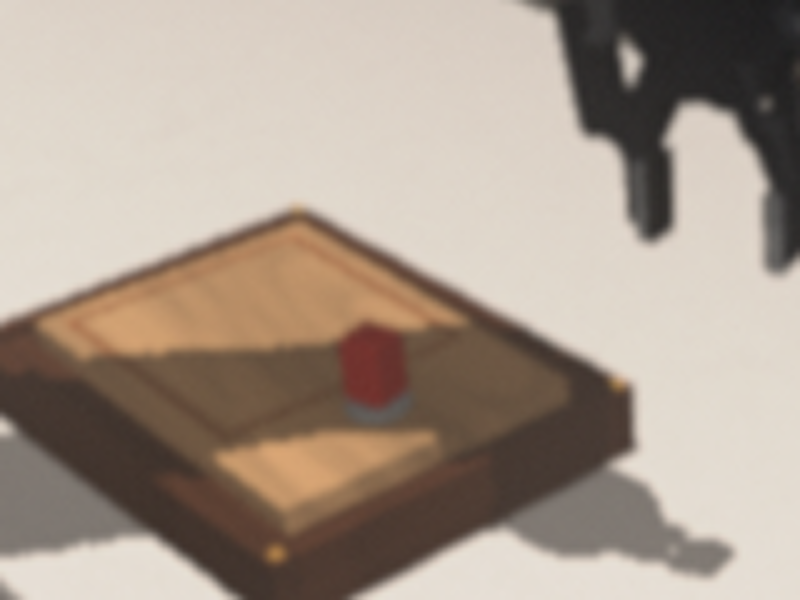

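View pics/t13.png

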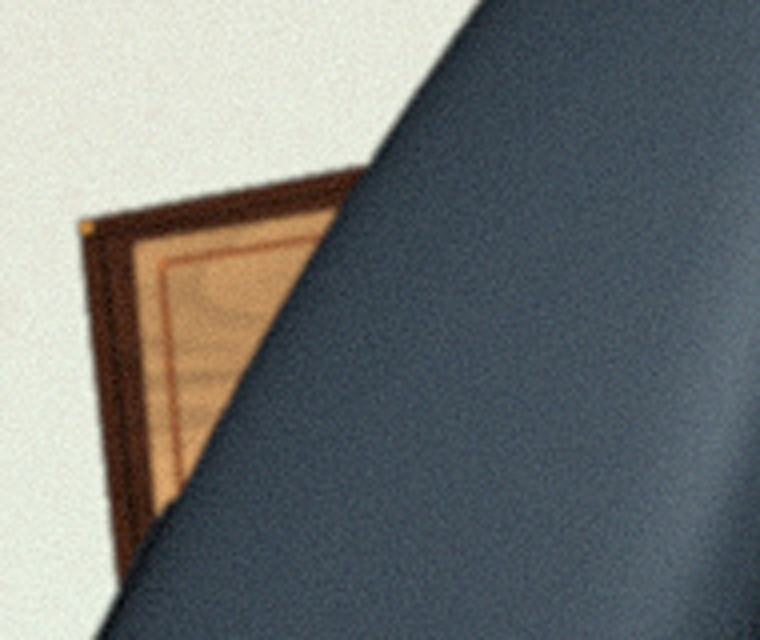

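View pics/w13.png

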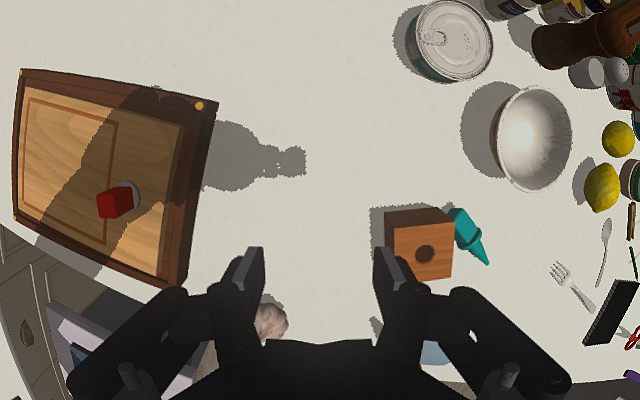

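Run:
```python
from h import *
f=lambda p:(np.round((np.array(p)-[169.5,109.5])*5))
for z in(.055,.092):print(z,f(proj("scene",[.4582,-.0632,z])))
im=cv2.imread("pics/s13f.png");im2=im[160:200,225:265];cv2.imwrite("pics/s13c.png",cv2.resize(im2,None,fx=14,fy=14,interpolation=cv2.INTER_CUBIC))
print(env.get_obs()["joint_vel"].round(3))
```

```text
0.055 [381. 399.]
0.092 [372. 334.]
[ 0.004 -0.003 -0.003 -0.005 -0.002 -0.   ]
```

View pics/s13c.png

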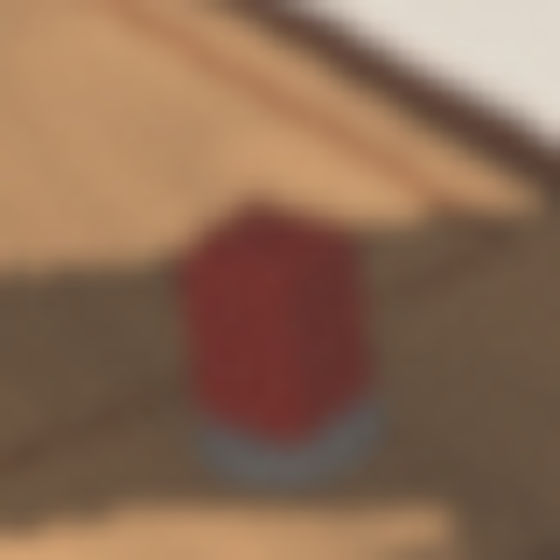

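```bash
python3 -c "
from plant import env
print(env.hand_in(), env.get_obs()['clock'])"
```

```text
the job is handed in; nothing more can be done
the job is handed in; nothing more can be done
```

I drew the smaller red pin out of its block and put it down through the carving board and the hidden bush until its flange sat on the board. Then I let go, backed off and handed the job in at about 22 s; no verdict is reported.

**How the hidden bore was found:** partly by sight. From above, the wrist camera could see some of the bore through the board's hole. Two such pictures disagreed by about 2 mm on where the bore was, so I went roughly between them and then came down in small steps watching the force. The camera's own 2–3 mm offset I corrected by the tip's place in the picture.

**Forces:** at the end of each move, the wrist read at most about 4 N sideways while the pin dragged the board. Sideways force was near zero from about 8 mm above home down to the last millimetre. Readings came only at the end of each move, so brief peaks in between were not seen.

**Last checks:**
- **Seating:** at the end the tool stopped at z 60.7 mm with about 6 N up, where 60.8 mm was predicted for a flat flange.
- **Upright:** after release the scene picture showed the pin upright, with its flange on the board, where it was predicted to be.
- **Top view:** it could not confirm the seating, because the arm hid the pin.
- **Bystanders:** the tin and garlic bulb looked undisturbed in the last wrist picture, though I did not measure them again. The salt shaker was not in the views I checked at the end.

The two look-alike pins, standing loose on their tips, fell over early on without my touching them. When last seen, the turquoise one was still on the worktop, and the larger red one lay near the edge, only partly in view.

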